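Clamp the swivel bracket and hold the lampholder flush on its tilted pad

TASK

Turn the vise crank clockwise, seen from the crank end, until the moving jaw clamps the swivel bracket and the crank comes up tight. Then pick the lampholder up, tilt it to match the bracket's sloping round pad and press its round base gently onto the pad, centred and flush, with no gap anywhere round the rim. Finish while still gripping it and holding it there with a light but firm push, ready for a colleague to drive the screw from behind, and leave the bell-shaped lamp base, the bottle and the cordless drill alone.

Things in the scene. Friction and masses are not known exactly. Their poses are not given: they have to be found in the camera images.
- vise: grey machine vise on a round swivel base, bolted to the table. Origin: on the table, under the middle of the base. Its y axis is the clamping direction: the fixed jaw stands at +y (jaw face at y = +18 mm), the crank is at the -y end; z is up. Jaws 100 mm wide along x, their tops 102 mm above the table; the bed between them is 60 mm above the table
- crank (a joint): crank angle in rad. 0 = crank arm straight up; grows as it turns clockwise seen from the crank end (handle goes from the top towards the vise's +x, then down), which moves the jaw towards the fixed jaw, 6 mm per full turn. Starts between -1.4 and 1.4; the jaw meets the bracket at about 6.3 to 6.5 and the crank comes up solid, with the bracket tight, at 7.0. It stays where it is left; turning it takes about 5 N at the handle
- crank_grip (a point): middle of the crank's handle: a dark free-spinning cylinder, 18 mm in diameter and 76 mm long, parallel to the vise's y axis, 42 mm off the screw axis, which runs 84 mm above the table straight above the vise's y axis. Free all round from 43 mm on the vise's side of this point to the handle's end 34 mm beyond it. It travels along vise +y with the jaw
- jaw: the moving jaw, 100 mm wide and about 40 mm high, pushed by the screw along the vise's +y axis. Origin: centre of its clamping face; axes as the vise's. When the bracket is tight, this face lies about 36 mm from the fixed jaw's face
- bracket: steel swivel bracket, loose until it is clamped, standing on the vise bed between the jaws: foot 56 x 36 x 34 mm, with a fork above it that carries a stiff knuckle (axis along the bracket's y axis, 68 mm above the foot's underside, pre-tightened: it does not yield to hand force). Origin: centre of the foot's underside
- pad (a point): centre of the upper face of the bracket's tilted pad, a flat round steel plate 62 mm in diameter and 6 mm thick, 27 mm from the knuckle axis. Its z axis is the face's outward normal, which leans 0.15 to 0.45 rad from upright, towards the vise's -x side (the robot's side); x points up the slope
- holder_mid (a point): centre (half-way up, on the axis) of the brass lampholder: a flat round base 68 mm in diameter and 6 mm thick, and on it a barrel 38 mm in diameter, 58 mm high overall; about 0.15 kg. z is its axis, from base to mouth. It stands upright on the table at the start
- holder_seat (a point): centre of the flat underside of the lampholder's base, 29 mm below holder_mid; z is the lampholder's axis
- bell: bystander: brass bell-shaped lamp base, 130 mm in diameter, 72 mm high; origin at the centre of its underside
- bottle: bystander: small blue bottle, 48 mm in diameter, 150 mm high; origin at the centre of its underside
- drill: bystander: cordless drill lying on its side, about 200 x 190 x 58 mm; origin on the table under its motor housing

How it is judged:
On the way, in this order (a step that is already met when the one before it is completed fails the run):
1. the bracket is clamped between the vise jaws, the lampholder not yet moved (contact force between jaw and bracket above 8 N and distance of holder_seat from where it was at the start of the episode below 0.03 m), for 0.2 s.
2. the lampholder has been lifted (height (world z) of holder_seat above 0.04 m and contact force between the fingers and holder above 2 N), for 0.2 s.
At the end, for the whole second after the job is handed in: The bracket is clamped (jaw force over 8 N, bracket within 15 mm of its start); the lampholder's base is flush on the pad (axes within 0.05 rad, centres within 6 mm), pressed on it with 2.5 to 30 N, at rest, and still gripped by the fingers (contact force between jaw and bracket above 8 N and distance of bracket from where it was at the start of the episode below 0.015 m and angle between the z axis of holder_seat and the z axis of pad, either way round below 0.05 rad and distance between holder_seat and pad below 0.006 m and contact force between holder and bracket between 2.5 and 30 N and contact force between the fingers and holder above 4 N and linear speed of holder below 0.02 m/s); the arm keeps its last pose, push and grip.
It fails at once if the lampholder was forced onto the pad (over 70 N) (contact force between holder and bracket above 70 N).
It fails at once if a bystander was disturbed (distance of any of bell, bottle, drill from where it was at the start of the episode above 0.03 m).
It fails at once if the lampholder was dropped off the table (height (world z) of holder_seat below -0.05 m).
It also fails if it takes over 58 s, if anything falls off the work surface, if the arm or the gripper's body presses on something with over 40 N, if the wrist force passes 120 N, or if a joint passes its speed limit or range.

ROBOT

A 6-joint arm with a two-finger parallel gripper is mounted at the origin on the work surface. World frame = base frame: x ahead of the robot, y to its left, z up, the work surface at z = 0. Lengths are in m, angles in rad, forces in N, time in s.
With the tool pointing down it reaches from about 0.35 to 0.775 m from the base axis. Payload 5.5 kg.
Tool frame: the origin (TCP) lies at the very end of the fingers, on their centre line; the grasp point (between the pads) lies 19 mm behind it; z points along the fingers, y is the line along which they close (so a half turn about z gives the same grasp; the last joint's range is limited). The gripper opens to 85 mm and grips with 20 to 120 N. Pads are 22 mm wide; open, the fingers measure 114 mm over their backs; the gripper's body (76 mm by 85 mm) begins 54 mm behind the grasp point. The pads swing forward as they close: fully open they stand 13 mm farther back than shut.
Start: joints at [-1.409, 0.313, 0.046, 1.304, 0, 1.431], TCP at [0.171, -0.549, 0.231] pointing down, gripper open.
Joint ranges: [-2.76, 2.76], [-0.86, 1.69], [-1.03, 1.26], [-2.2, 2.34], [-1.47, 1.5], [-3.14, 3.14]. Speed limits (rad/s): [2.57, 2.57, 3.14, 3.14, 3.14, 3.14].

INTERFACE

Orientations are given as a unit quaternion [w, x, y, z].
In Python, from workcell import env gives the robot as it stands. The module is installed in compiled form; this text tells all that it offers.
- The arm moves only by the tool jog_arm, never from a script. Its argument "rows" is a list of rows, each a list of 6 numbers: the shift along the world's x, y, z in units of 40 mm (1.0 is 40 mm), then the turn, a rotation vector about the world's x, y, z in units of 6 degrees (1.0 is 6 degrees). In form: [[x, y, z, wx, wy, wz], ...]. A call has 1 to 12 rows; each row is the pose to reach, as a shift and turn from the pose commanded when the call began; what a row does not reach only later rows make up. A row lasts 1/12 s, in which the tool goes at most 41.7 mm and 7.16 degrees, less where a joint would pass 70% of its speed; a pose out of reach is approached as far as the arm can. A call with a gripper value outside its range is refused whole. "jaw" is the gripper command: -1 is fully open, 1 is shut, values between are in proportion, set as the call begins (left out, the last holds). The fingers move at their own pace and stop on an object; "force" is the grip in N (left out, the last holds). Time passes only in rows, so rows that repeat a pose let the fingers close. It gives the time, the measured TCP pose, the force, the opening and the grip force at its end, in the units of the state.
- env.get_state(): the state, without advancing time (a new reading comes with each control period).
- env.read_camera(name): name is "side" or "top" or "wrist"; returns a dict with "pixels" (400x640x3 uint8, red, green, blue), "mtx" (3x3 intrinsics, pixels), "cam_to_world" (4x4, takes a point from camera to world coordinates). Camera axes: x right, y up, looking along -z (the intrinsics and any distortion apply to the point x, -y, -z); pixel columns grow to the right and rows downward; lengths in m; the calibration is good to about 2 mm. The wrist camera is an equidistant fisheye: a pixel r from the principal point sees the ray r / f radians off the axis. A picture is of the moment at which its call begins. There is no depth.
- env.hand_in(): hands the job in; it is judged then, once.
The state is a dict: "clock": time; "joint_pos": joint angles; "qvel": joint speeds; "tau": joint torques, N m; "tcp_pos": TCP position; "orientation": TCP orientation; "wrist_force": force on the tool from outside, world axes, zero at the start; "ft_torque": the same for the moment, N m; "finger_gap": finger opening in m; "grip_force": force on a finger pad.
Only numpy, scipy, OpenCV 4.12 (cv2) and the standard library are available. Lean on these libraries where they do the work, as an engineer would, in place of code of your own. Each camera call takes 0.05 s, during which the arm holds its last target. There are 200 camera calls.

## Working session

There is one attempt and no reset: what is moved stays moved. The work goes in short steps, Python scripts to look and compute and a tool call to move; the robot and the scene stay as the last step left them, time stands still between calls to the robot, and variables do not carry over. Pictures are saved under pics/ and viewed, at most 10 in all, crops included, and the job is handed in when it is done.

Besides the shell and the picture viewer there is one more tool, called after ">>>" as name(argument=value, ...), one argument or row to a line, values as JSON. jog_arm: Moves the arm, as the interface text tells. Its arguments: {"type":"object","properties":{"rows":{"type":"array","items":{"type":"array","items":{"type":"number"}}},"jaw":{"type":"number"},"force":{"type":"number"}},"required":["rows"]}

```bash
mkdir -p pics; cat > h.py <<'E'
import numpy as np, cv2
from workcell import env
def snap(n,f):
    d=env.read_camera(n); cv2.imwrite(f'pics/{f}.png',d['pixels'][:,:,::-1]); np.savez(f'pics/{f}.npz',m=d['mtx'],T=d['cam_to_world']); return d
def ray(f,u,v):
    z=np.load(f'pics/{f}.npz'); m,T=z['m'],z['T']
    d=np.array([(u-m[0,2])/m[0,0],-(v-m[1,2])/m[1,1],-1.]); d=T[:3,:3]@d
    return T[:3,3],d/np.linalg.norm(d)
def atz(f,u,v,h):
    o,d=ray(f,u,v); return o+d*(h-o[2])/d[2]
def proj(f,p):
    z=np.load(f'pics/{f}.npz'); m,T=z['m'],z['T']
    q=T[:3,:3].T@(np.atleast_2d(p)-T[:3,3]).T; q=q.T
    return np.c_[m[0,2]+m[0,0]*q[:,0]/-q[:,2], m[1,2]+m[1,1]*-q[:,1]/-q[:,2]]
E
python3 - <<'E'
from h import *
for n in('top','side'):
    d=snap(n,n+'0'); print(n,d['mtx'].round(1).tolist(),d['cam_to_world'].round(3).tolist())
print(env.get_state())
E
```

```text
top [[432.6, 0.0, 320.9], [0.0, 432.6, 196.9], [0.0, 0.0, 1.0]] [[-0.022, 0.995, -0.1, 0.465], [-1.0, -0.023, -0.002, -0.019], [-0.004, 0.1, 0.995, 1.125], [0.0, 0.0, 0.0, 1.0]]
side [[481.6, 0.0, 325.1], [0.0, 481.6, 198.6], [0.0, 0.0, 1.0]] [[-0.895, 0.35, -0.277, 0.187], [-0.446, -0.675, 0.588, 0.769], [0.018, 0.649, 0.76, 1.148], [0.0, 0.0, 0.0, 1.0]]
{'clock': 0.1, 'joint_pos': array([-1.40856995e+00,  3.13929315e-01,  4.50785225e-02,  1.30360676e+00,
        3.39061564e-06,  1.43120522e+00]), 'qvel': array([ 0.00204011, -0.00301722,  0.00313956, -0.00156272,  0.00015076,
       -0.00163906]), 'tau': array([ 2.47035598e-03, -4.81721592e+01,  2.99245656e+01,  1.26472407e-02,
       -5.13282157e-05,  2.64998967e-06]), 'tcp_pos': array([ 0.17084308, -0.54854659,  0.23049001]), 'orientation': array([-8.30579039e-04,  9.88634528e-01,  1.50336558e-01, -7.70517705e-06]), 'wrist_force': array([-0.62478395,  0.32020369, -0.18119648]), 'ft_torque': array([-0.01951856, -0.04374144,  0.01865402]), 'grip_force': 0.0, 'finger_gap': 0.08573792227948085}
```

View pics/top0.png

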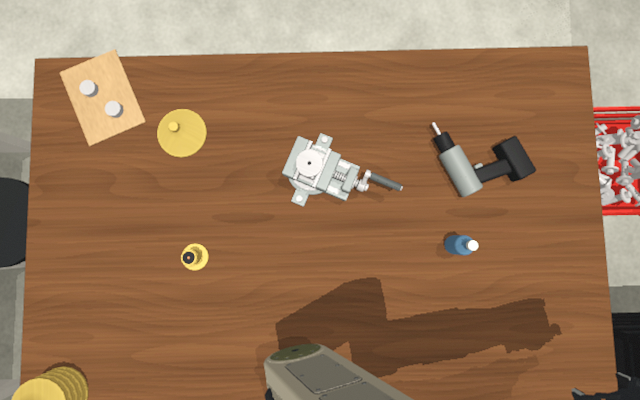

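View pics/side0.png

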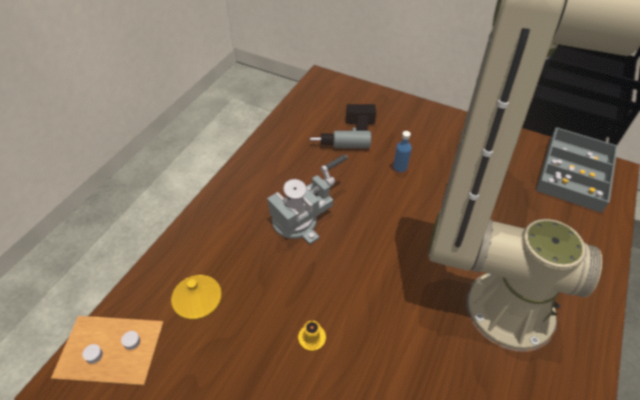

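Top: vise about (318,172), crank handle (370,178)-(402,188), holder (195,257), bell (182,132), bottle (462,244), drill (465,165). Side: pad (294,188), handle (335,162), holder (312,335). I'll enlarge the vise next.

```bash
python3 - <<'E'
from h import *
a=cv2.imread('pics/top0.png')[120:220,270:420]; b=cv2.imread('pics/side0.png')[140:250,255:365]
a=cv2.resize(a,None,fx=5,fy=5,interpolation=2)
b=cv2.resize(b,None,fx=5,fy=5,interpolation=2)
cv2.imwrite('pics/c1.png',a); cv2.imwrite('pics/c2.png',b)
E
```

```text
(no output)
```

View pics/c1.png

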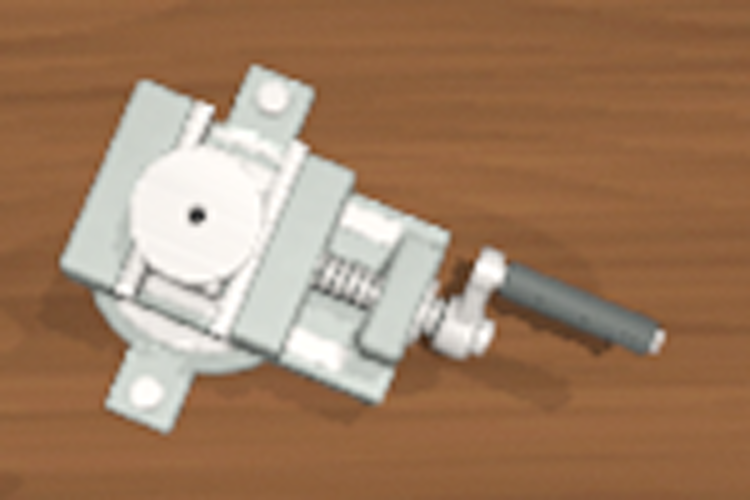

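View pics/c2.png

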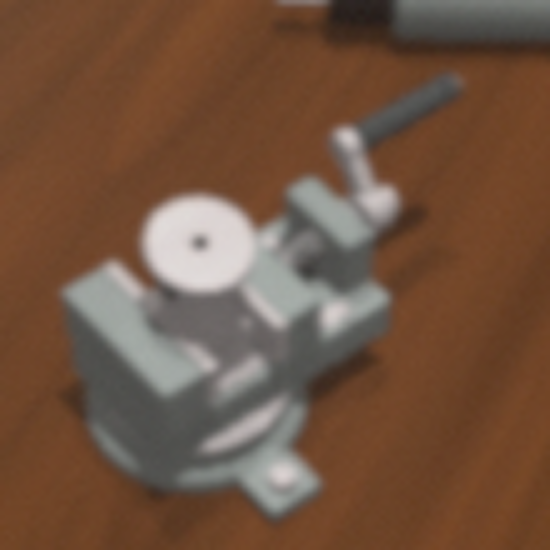

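Vise crop: handle runs from (505,275) to (655,342) with the crank arm on the vise's +x side, and the pad hole is at (197,215). Side crop: handle (360,135)-(457,82), pad hole (200,243). I'll triangulate these.

```bash
cat >> h.py <<'E'
def tri(rays):
    A=np.zeros((3,3));b=np.zeros(3)
    for o,d in rays:
        P=np.eye(3)-np.outer(d,d);A+=P;b+=P@o
    p=np.linalg.solve(A,b); return p,[np.linalg.norm((np.eye(3)-np.outer(d,d))@(p-o)) for o,d in rays]
E
python3 - <<'E'
from h import *
t=lambda x,y:ray('top0',(x+.5)/5-.5+270,(y+.5)/5-.5+120)
s=lambda x,y:ray('side0',(x+.5)/5-.5+255,(y+.5)/5-.5+140)
for n,a,b in (('hin',(505,274),(362,136)),('hout',(656,341),(459,81)),('pad',(197,215),(200,243))):
    p,e=tri([t(*a),s(*b)]);print(n,p.round(4),np.round(e,4))
tt=lambda x,y,h:atz('top0',(x+.5)/5-.5+270,(y+.5)/5-.5+120,h)
print('lugs',tt(272,97,.02),tt(145,392,.02))
print('jawtop outer corners fixed',tt(140,80,.102),tt(62,268,.102))
im=cv2.imread('pics/top0.png');hsv=cv2.cvtColor(im,cv2.COLOR_BGR2HSV)
m=cv2.inRange(hsv,(22,110,90),(35,255,255))[230:285,165:225]
ys,xs=np.nonzero(m);print(xs.min()+165,xs.max()+165,ys.min()+230,ys.max()+230)
print('holder base', atz('top0',(xs.min()+xs.max())/2+165,(ys.min()+ys.max())/2+230,.005))
print('holder mouth top', atz('top0',188,257.5,.058), 'side base',atz('side0',312,337,.005),'side mouth',atz('side0',312,327,.058))
E
```

```text
hin [ 0.6139 -0.1355  0.1229] [0.0024 0.0024]
hout [ 0.5815 -0.2045  0.1228] [0.0016 0.0016]
pad [0.6412 0.0078 0.1555] [0.0004 0.0004]
lugs [ 0.7274735  -0.02857806  0.02      ] [0.57475396 0.04018014 0.02      ]
jawtop outer corners fixed [0.71786844 0.03556985 0.102     ] [0.6271123  0.07442731 0.102     ]
181 207 244 269
holder base [0.4313654  0.31236642 0.005     ]
holder mouth top [0.43087961 0.31135809 0.058     ] side base [0.43004576 0.30958722 0.005     ] side mouth [0.43060127 0.30822376 0.058     ]
```

>>> jog_arm(
  rows=[
    [10.5,9.12,0.75,0,0,8.12],
    [10.5,9.12,0.75,0,0,8.12],
    [10.5,9.12,0.75,0,0,8.12],
    [10.5,9.12,0.75,0,0,8.12],
    [10.5,9.12,0.75,0,0,8.12],
    [10.5,9.12,0.75,0,0,8.12],
    [10.5,9.12,0.75,0,0,8.12],
    [10.5,9.12,0.75,0,0,8.12],
    [10.5,9.12,0.75,0,0,8.12],
    [10.5,9.12,0.75,0,0,8.12],
    [10.5,9.12,0.75,0,0,8.12],
    [10.5,9.12,0.75,0,0,8.12],
  ],
  jaw=-1,
  force=40,
)

```text
clock: 1.1
tcp_pos: [0.5489, -0.2198, 0.258]
orientation: [-0.0, 0.839, 0.545, -0.0]
wrist_force: [0.3, -1.3, 0.2]
finger_gap: 0.0856
grip_force: 0.0
```

>>> jog_arm(
  rows=[
    [0.7,0.6,0,0,0,0],
    [0.7,0.6,0,0,0,0],
    [0.7,0.6,0,0,0,0],
    [0.7,0.6,0,0,0,0],
  ],
)

```text
clock: 1.43
tcp_pos: [0.5755, -0.1974, 0.2575]
orientation: [-0.001, 0.838, 0.545, -0.001]
wrist_force: [0.3, 0.3, 0.2]
finger_gap: 0.0854
grip_force: 0.0
```

```bash
python3 - <<'E'
from h import *
d=snap('wrist','w1'); print(env.get_state()['tcp_pos'],d['mtx'].round(1).tolist(),d['cam_to_world'].round(3).tolist())
E
```

```text
[ 0.5751238  -0.19800871  0.25779329] [[309.7, 0.0, 326.1], [0.0, 309.7, 203.2], [0.0, 0.0, 1.0]] [[0.914, 0.386, 0.126, 0.607], [-0.406, 0.871, 0.277, -0.127], [-0.002, -0.305, 0.953, 0.401], [0.0, 0.0, 0.0, 1.0]]
```

View pics/w1.png

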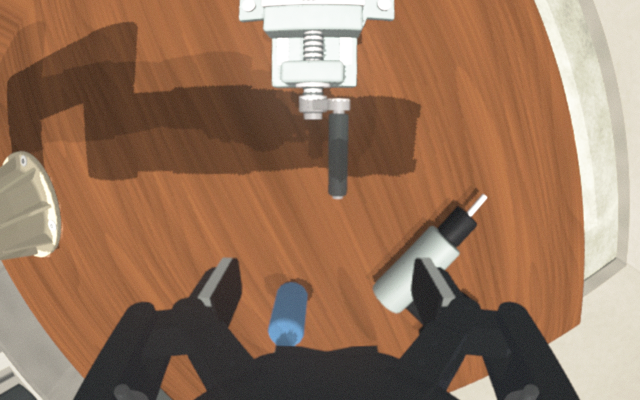

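Wrist view: handle from (340,110) to (337,196), hub at (313,113), fingers clear of bottle and drill. I'll project the handle at z≈0.12.

```bash
cat >> h.py <<'E'
def fray(f,u,v):
    z=np.load(f'pics/{f}.npz'); m,T=z['m'],z['T']
    p=cv2.fisheye.undistortPoints(np.array([[[u,v]]],float),m,np.zeros(4))[0,0]
    d=T[:3,:3]@np.array([p[0],-p[1],-1.]); return T[:3,3],d/np.linalg.norm(d)
def fz(f,u,v,h):
    o,d=fray(f,u,v); return o+d*(h-o[2])/d[2]
def fproj(f,p):
    z=np.load(f'pics/{f}.npz'); m,T=z['m'],z['T']
    q=(np.atleast_2d(p)-T[:3,3])@T[:3,:3]; q=q*[1,-1,-1]
    return cv2.fisheye.projectPoints(q[:,None,:],np.zeros(3),np.zeros(3),m,np.zeros(4))[0][:,0]
E
python3 - <<'E'
from h import *
a=fz('w1',340,112,.1205);b=fz('w1',337,193,.1205);print(a,b,np.linalg.norm(a-b))
c=fz('w1',313,113,.084);print('hub',c)
O=np.array([.651,.0058]);ux=np.array([.9135,-.4067]);uy=np.array([.4067,.9135])
for n,p in(('a',a),('b',b),('hub',c)): print(n,(p[:2]-O)@ux,(p[:2]-O)@uy)
E
```

```text
[ 0.61634676 -0.13507649  0.1205    ] [ 0.58379802 -0.20306744  0.1205    ] 0.0753802982495993
hub [ 0.59223075 -0.12607993  0.084     ]
a 0.0256387359520823 -0.14278414718160043
b 0.023557373293903863 -0.21813144973313203
hub -5.01450895260664e-05 -0.14437376736018753
```

>>> jog_arm(
  rows=[
    [0.43,0.33,-0.4,0,0,0],
    [0.43,0.33,-1.2,0,0,0],
    [0.43,0.33,-2.0,0,0,0],
    [0.43,0.33,-2.8,0,0,0],
    [0.43,0.33,-3.4,0,0,0],
    [0.43,0.33,-3.95,0,0,0],
    [0.43,0.33,-3.95,0,0,0],
    [0.43,0.33,-3.95,0,0,0],
  ],
)

```text
clock: 2.15
tcp_pos: [0.5912, -0.1853, 0.0995]
orientation: [-0.001, 0.839, 0.544, -0.001]
wrist_force: [-0.1, -0.0, 0.3]
finger_gap: 0.0856
grip_force: 0.0
```

>>> jog_arm(
  rows=[
    [0,0,0,0,0,0],
    [0,0,0,0,0,0],
    [0,0,0,0,0,0],
    [0,0,0,0,0,0],
    [0,0,0,0,0,0],
    [0,0,0,0,0,0],
    [0,0,0,0,0,0],
    [0,0,0,0,0,0],
    [0,0,0,0,0,0],
    [0,0,0,0,0,0],
  ],
  jaw=1,
  force=40,
)

```text
clock: 2.98
tcp_pos: [0.5932, -0.1845, 0.1008]
orientation: [0.0, 0.839, 0.545, 0.0]
wrist_force: [-1.5, 0.1, 5.1]
finger_gap: 0.0165
grip_force: 39.0
```

```bash
cat > c.py <<'E'
import numpy as np
ux=np.array([.9135,-.4067]);uy=np.array([.4067,.9135])
def rows(a,b,n):
    out=[]
    for t in np.linspace(a,b,n+1)[1:]:
        d=42*(np.sin(t)-np.sin(a))*ux+6*(t-a)/2/np.pi*uy
        out.append([round(d[0]/40,2),round(d[1]/40,2),round(42/40*(np.cos(t)-np.cos(a)),2),0,0,0])
    print(out)
rows(.6,3.6,12);rows(3.6,6.4,12);rows(6.4,7.05,6)
E
python3 c.py
```

```text
[[np.float64(0.18), np.float64(-0.07), np.float64(-0.17), 0, 0, 0], [np.float64(0.32), np.float64(-0.13), np.float64(-0.39), 0, 0, 0], [np.float64(0.4), np.float64(-0.16), np.float64(-0.64), 0, 0, 0], [np.float64(0.43), np.float64(-0.16), np.float64(-0.9), 0, 0, 0], [np.float64(0.39), np.float64(-0.14), np.float64(-1.16), 0, 0, 0], [np.float64(0.3), np.float64(-0.09), np.float64(-1.4), 0, 0, 0], [np.float64(0.16), np.float64(-0.02), np.float64(-1.6), 0, 0, 0], [np.float64(-0.03), np.float64(0.06), np.float64(-1.77), 0, 0, 0], [np.float64(-0.24), np.float64(0.17), np.float64(-1.87), 0, 0, 0], [np.float64(-0.48), np.float64(0.28), np.float64(-1.92), 0, 0, 0], [np.float64(-0.71), np.float64(0.39), np.float64(-1.89), 0, 0, 0], [np.float64(-0.94), np.float64(0.5), np.float64(-1.81), 0, 0, 0]]
[[np.float64(-0.19), np.float64(0.09), np.float64(0.13), 0, 0, 0], [np.float64(-0.34), np.float64(0.16), np.float64(0.31), 0, 0, 0], [np.float64(-0.45), np.float64(0.22), np.float64(0.52), 0, 0, 0], [np.float64(-0.51), np.float64(0.25), np.float64(0.75), 0, 0, 0], [np.float64(-0.52), np.float64(0.26)
[... 188 characters left out ...]
t64(0.16), np.float64(1.66), 0, 0, 0], [np.float64(-0.08), np.float64(0.09), np.float64(1.82), 0, 0, 0], [np.float64(0.12), np.float64(0.01), np.float64(1.93), 0, 0, 0], [np.float64(0.34), np.float64(-0.08), np.float64(1.98), 0, 0, 0], [np.float64(0.56), np.float64(-0.18), np.float64(1.98), 0, 0, 0]]
[[np.float64(0.1), np.float64(-0.04), np.float64(-0.02), 0, 0, 0], [np.float64(0.2), np.float64(-0.09), np.float64(-0.05), 0, 0, 0], [np.float64(0.3), np.float64(-0.13), np.float64(-0.09), 0, 0, 0], [np.float64(0.39), np.float64(-0.16), np.float64(-0.15), 0, 0, 0], [np.float64(0.48), np.float64(-0.2), np.float64(-0.21), 0, 0, 0], [np.float64(0.56), np.float64(-0.23), np.float64(-0.29), 0, 0, 0]]
```

>>> jog_arm(
  rows=[
    [0.18,-0.07,-0.17,0,0,0],
    [0.32,-0.13,-0.39,0,0,0],
    [0.4,-0.16,-0.64,0,0,0],
    [0.43,-0.16,-0.9,0,0,0],
    [0.39,-0.14,-1.16,0,0,0],
    [0.3,-0.09,-1.4,0,0,0],
    [0.16,-0.02,-1.6,0,0,0],
    [-0.03,0.06,-1.77,0,0,0],
    [-0.24,0.17,-1.87,0,0,0],
    [-0.48,0.28,-1.92,0,0,0],
    [-0.71,0.39,-1.89,0,0,0],
    [-0.94,0.5,-1.81,0,0,0],
  ],
)

```text
clock: 3.98
tcp_pos: [0.5583, -0.1657, 0.0277]
orientation: [0.003, 0.839, 0.545, 0.002]
wrist_force: [5.1, -3.1, 0.8]
finger_gap: 0.0169
grip_force: 39.3
```

>>> jog_arm(
  rows=[
    [-0.19,0.09,0.13,0,0,0],
    [-0.34,0.16,0.31,0,0,0],
    [-0.45,0.22,0.52,0,0,0],
    [-0.51,0.25,0.75,0,0,0],
    [-0.52,0.26,1.0,0,0,0],
    [-0.48,0.25,1.24,0,0,0],
    [-0.39,0.22,1.46,0,0,0],
    [-0.26,0.16,1.66,0,0,0],
    [-0.08,0.09,1.82,0,0,0],
    [0.12,0.01,1.93,0,0,0],
    [0.34,-0.08,1.98,0,0,0],
    [0.56,-0.18,1.98,0,0,0],
  ],
)

```text
clock: 4.98
tcp_pos: [0.5772, -0.1713, 0.109]
orientation: [-0.001, 0.839, 0.545, -0.001]
wrist_force: [-4.6, 3.0, 0.9]
finger_gap: 0.0164
grip_force: 40.1
```

>>> jog_arm(
  rows=[
    [0.1,-0.04,-0.02,0,0,0],
    [0.2,-0.09,-0.05,0,0,0],
    [0.3,-0.13,-0.09,0,0,0],
    [0.39,-0.16,-0.15,0,0,0],
    [0.48,-0.2,-0.21,0,0,0],
    [0.56,-0.23,-0.29,0,0,0],
    [0.56,-0.23,-0.29,0,0,0],
    [0.56,-0.23,-0.29,0,0,0],
  ],
)

```text
clock: 5.65
tcp_pos: [0.5985, -0.1803, 0.0983]
orientation: [-0.001, 0.839, 0.545, -0.001]
wrist_force: [-12.3, 4.1, 17.2]
finger_gap: 0.0165
grip_force: 41.7
```

>>> jog_arm(
  rows=[
    [0.04,-0.02,-0.03,0,0,0],
    [0.08,-0.04,-0.07,0,0,0],
    [0.08,-0.04,-0.07,0,0,0],
    [0.08,-0.04,-0.07,0,0,0],
  ],
)

```text
clock: 5.98
tcp_pos: [0.5988, -0.1806, 0.0975]
orientation: [-0.002, 0.838, 0.545, -0.002]
wrist_force: [-23.2, 7.8, 34.5]
finger_gap: 0.0165
grip_force: 43.8
```

>>> jog_arm(
  rows=[
    [-0.1,0.04,0.1,0,0,0],
    [-0.1,0.04,0.1,0,0,0],
    [-0.1,0.04,0.1,0,0,0],
    [-0.1,0.04,0.1,0,0,0],
    [-0.1,0.04,0.1,0,0,0],
    [-0.1,0.04,0.1,0,0,0],
    [-0.1,0.04,0.1,0,0,0],
    [-0.1,0.04,0.1,0,0,0],
  ],
  jaw=-1,
)

```text
clock: 6.65
tcp_pos: [0.5995, -0.1809, 0.0962]
orientation: [-0.0, 0.839, 0.545, -0.0]
wrist_force: [0.4, 0.0, -0.2]
finger_gap: 0.0851
grip_force: 0.0
```

>>> jog_arm(
  rows=[
    [0,0,0.9,0,0,0],
    [0,0,1.9,0,0,0],
    [0,0,2.9,0,0,0],
    [0.6,0.6,3.5,0,0,0],
    [1.3,1.3,3.5,0,0,0],
    [2.0,2.0,3.5,0,0,0],
    [2.1,2.1,3.5,0,0,0],
    [2.1,2.1,3.5,0,0,0],
    [2.1,2.1,3.5,0,0,0],
  ],
)

```text
clock: 7.4
tcp_pos: [0.6832, -0.0966, 0.2357]
orientation: [-0.0, 0.838, 0.545, -0.001]
wrist_force: [-0.6, -0.2, 0.0]
finger_gap: 0.085
grip_force: 0.0
```

```bash
python3 - <<'E'
from h import *
d=snap('wrist','w2'); print(env.get_state()['tcp_pos'],env.get_state()['finger_gap'])
E
```

```text
[ 0.68274793 -0.09731368  0.23598968] 0.08558602200195221
```

Now the second viewpoint, on the −x side.

>>> jog_arm(
  rows=[
    [-1,0.45,0,0,0,0],
    [-2,0.9,-0.1,0,0,0],
    [-3,1.35,-0.3,0,0,0],
    [-4,1.8,-0.5,0,0,0],
    [-5,2.2,-0.5,0,0,0],
    [-5.7,2.55,-0.5,0,0,0],
    [-5.7,2.55,-0.5,0,0,0],
    [-5.7,2.55,-0.5,0,0,0],
    [-5.7,2.55,-0.5,0,0,0],
  ],
)

```text
clock: 8.2
tcp_pos: [0.4554, 0.0042, 0.2174]
orientation: [0.001, 0.839, 0.544, 0.001]
wrist_force: [-0.2, -0.2, 0.4]
finger_gap: 0.0853
grip_force: 0.0
```

```bash
python3 - <<'E'
from h import *
d=snap('wrist','w3'); print(env.get_state()['tcp_pos'])
p=[.6412,.0078,.1555]
a=[]
for f in('w2','w3'):
    u,v=fproj(f,p)[0].astype(int); print(f,u,v); im=cv2.imread(f'pics/{f}.png')
    im=cv2.copyMakeBorder(im,80,80,80,80,cv2.BORDER_CONSTANT); 
    a.append(cv2.resize(im[v:v+160,u:u+160],(400,400),interpolation=2))
cv2.imwrite('pics/c3.png',np.hstack(a))
E
```

```text
[0.45629452 0.00406212 0.21736506]
w2 217 110
w3 541 121
```

View pics/c3.png

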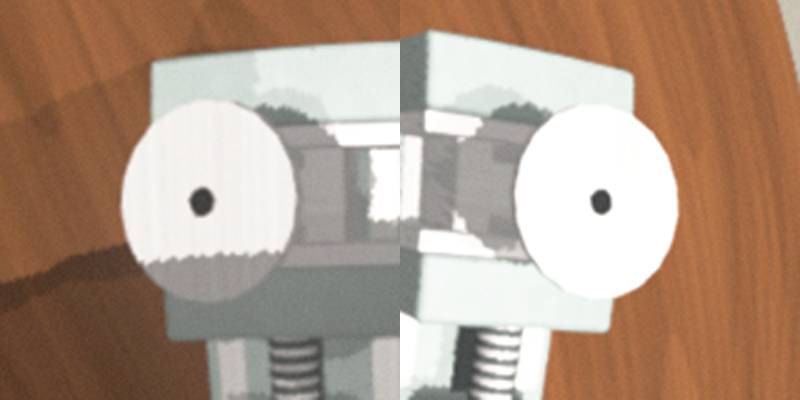

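Both views show the whole pad disc: centre hole at (201,201) in the left crop and (600,201) in the right. The bracket sits between the jaws. I'll fit the disc pose to the rim in both views.

```bash
cat > fit.py <<'E'
from h import *
from scipy.optimize import least_squares
from scipy.ndimage import map_coordinates
yaw=-0.419
def frame(t,y):
    lx=np.array([-np.cos(y),-np.sin(y),0]); n=np.sin(t)*lx+np.cos(t)*np.array([0,0,1])
    x=np.cos(t)*-lx+np.sin(t)*np.array([0,0,1]); return x,np.cross(n,x),n
ph=np.linspace(0,2*np.pi,90,endpoint=False)
def circ(p,r=.031):
    x,y,n=frame(p[3],p[4]); return p[:3]+r*(np.cos(ph)[:,None]*x+np.sin(ph)[:,None]*y)
def hole(f,u,v):
    g=cv2.imread(f'pics/{f}.png',0)[v-6:v+7,u-6:u+7].astype(float); w=np.clip(150-g,0,None); yy,xx=np.mgrid[v-6:v+7,u-6:u+7]
    return np.array([(w*xx).sum(),(w*yy).sum()])/w.sum()
H={'w2':hole('w2',217,110),'w3':hole('w3',541,121)}
def edges(p,f,win):
    g=cv2.GaussianBlur(cv2.imread(f'pics/{f}.png',0),(0,0),.8).astype(float)
    s=np.linspace(1-win,1+win,81); c=fproj(f,p[:3])[0]; q=fproj(f,circ(p))
    P=c+(q-c)[:,None,:]*s[None,:,None]; v=map_coordinates(g,[P[...,1],P[...,0]],order=1)
    d=-np.gradient(v,axis=1); k=d[:,2:-2].argmax(1)+2; ok=d.max(1)>2
    return P[np.arange(len(k)),k],ok
p=np.array([.6412,.0078,.1555,.3,yaw])
for win in(.15,.12,.08,.06,.06):
    E={f:edges(p,f,win) for f in H}
    def res(p):
        r=[]
        for f in H:
            c=fproj(f,p[:3])[0]; q=fproj(f,circ(p)); e,ok=E[f]; d=(q-c)/np.linalg.norm(q-c,axis=1)[:,None]
            r+=[(((e-q)*d).sum(1))*ok, 3*(c-H[f])]
        return np.r_[np.concatenate(r),(p[4]-yaw)*20]
    s=least_squares(res,p,loss='soft_l1',f_scale=.5); p=s.x
    print(p.round(4),np.median(np.abs(res(p))).round(3))
for f in H: print(f,H[f],fproj(f,p[:3])[0],E[f][1].sum())
x,y,n=frame(p[3],p[4]);print('n',n)
O=np.array([.651,.0058]);print('vise xy',(p[:2]-O)@[.9135,-.4067],(p[:2]-O)@[.4067,.9135])
E
python3 fit.py
```

```text
[ 0.6411  0.0078  0.1547  0.2082 -0.4284] 0.095
[ 0.6412  0.0078  0.1548  0.2136 -0.4273] 0.09
[ 0.6412  0.0078  0.1547  0.2137 -0.4258] 0.068
[ 0.6411  0.0078  0.1547  0.2142 -0.421 ] 0.043
[ 0.6411  0.0078  0.1547  0.2129 -0.4208] 0.041
w2 [217.28840453 110.27480384] [217.56340926 110.19541672] 38
w3 [541.0337368  121.27942313] [540.86433313 121.29323702] 56
n [-0.19286542  0.08632082  0.97742092]
vise xy -0.009879721091439713 -0.00216414299731964
```

>>> jog_arm(
  rows=[
    [0,0.9,0,0,0,1.15],
    [-0.1,1.8,0,0,0,2.3],
    [-0.2,2.7,0,0,0,3.45],
    [-0.3,3.6,0,0,0,4.6],
    [-0.4,4.5,0,0,0,5.75],
    [-0.5,5.4,0,0,0,6.9],
    [-0.6,6.3,0,0,0,8.05],
    [-0.64,7,0,0,0,9.2],
    [-0.64,7.66,0,0,0,10.35],
    [-0.64,7.66,0,0,0,11.5],
    [-0.64,7.66,0,0,0,12.65],
    [-0.64,7.66,0,0,0,13.8],
  ],
)

```text
clock: 9.25
tcp_pos: [0.4316, 0.3123, 0.2161]
orientation: [0.0, 0.266, 0.964, -0.0]
wrist_force: [0.1, 0.2, 1.1]
finger_gap: 0.0854
grip_force: 0.0
```

>>> jog_arm(
  rows=[
    [0,0,0,0,0,1.2],
    [0,0,0,0,0,1.2],
    [0,0,0,0,0,1.2],
  ],
)

```text
clock: 9.5
tcp_pos: [0.4312, 0.3115, 0.2163]
orientation: [0.0, 0.21, 0.978, 0.0]
wrist_force: [0.5, -0.2, -0.3]
finger_gap: 0.085
grip_force: 0.0
```

```bash
python3 - <<'E'
from h import *
d=snap('wrist','w4'); s=env.get_state();print(s['tcp_pos'],s['joint_pos'].round(3),s['orientation'])
print(fproj('w4',[[.4305,.3105,.058],[.4305,.3105,.006]]))
E
```

```text
[0.43097639 0.31142976 0.21640563] [ 0.475  0.234 -0.097  1.24  -0.     0.898] [6.34442895e-05 2.09990487e-01 9.77703426e-01 3.79744399e-05]
[[325.15460947 185.71283083]
 [325.26515943 174.60660493]]
```

View pics/w4.png

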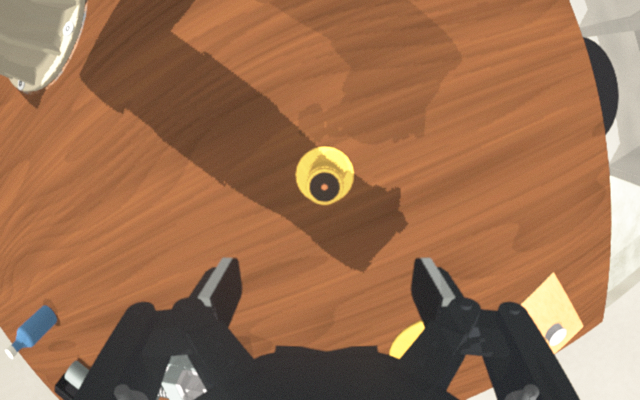

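Mouth at (324.5,187) and base disc centre at (325,176), both within about 1.5 px of the prediction.

```bash
python3 - <<'E'
from h import *
print(fz('w4',324.5,187,.058),fz('w4',325,176,.006))
E
```

```text
[0.4314485  0.30934938 0.058     ] [0.43189375 0.30953121 0.006     ]
```

>>> jog_arm(
  rows=[
    [0.01,-0.05,-0.8,0,0,0],
    [0.01,-0.05,-1.7,0,0,0],
    [0.01,-0.05,-2.6,0,0,0],
    [0.01,-0.05,-3.4,0,0,0],
    [0.01,-0.05,-4.1,0,0,0],
    [0.01,-0.05,-4.6,0,0,0],
    [0.01,-0.05,-4.9,0,0,0],
    [0.01,-0.05,-4.9,0,0,0],
    [0.01,-0.05,-4.9,0,0,0],
  ],
)

```text
clock: 10.3
tcp_pos: [0.4302, 0.3092, 0.0202]
orientation: [-0.001, 0.209, 0.978, -0.0]
wrist_force: [0.4, -0.2, 0.3]
finger_gap: 0.0857
grip_force: 0.0
```

>>> jog_arm(
  rows=[
    [0,0,0,0,0,0],
    [0,0,0,0,0,0],
    [0,0,0,0,0,0],
    [0,0,0,0,0,0],
    [0,0,0,0,0,0],
    [0,0,0,0,0,0],
    [0,0,0,0,0,0],
    [0,0,0,0,0,0],
    [0,0,0,0,0,0],
  ],
  jaw=1,
  force=35,
)

```text
clock: 11.05
tcp_pos: [0.431, 0.3098, 0.0218]
orientation: [0.001, 0.208, 0.978, 0.001]
wrist_force: [-0.5, -0.6, 6.3]
finger_gap: 0.0373
grip_force: 35.0
```

>>> jog_arm(
  rows=[
    [0,0,0.4,0,0,0],
    [0,0,1.1,0,0,0],
    [0,0,1.9,0,0,0],
    [0,0,2.7,0,0,0],
    [0,0,3.5,0,0,0],
    [0,0,4.3,0,0,0],
    [0,0,5.1,0,0,0],
    [0,0,5.5,0,0,0],
    [0,0,5.5,0,0,0],
    [0,0,5.5,0,0,0],
  ],
)

```text
clock: 11.88
tcp_pos: [0.4305, 0.3098, 0.241]
orientation: [0.001, 0.208, 0.978, 0.001]
wrist_force: [0.2, -0.1, -2.6]
finger_gap: 0.0374
grip_force: 35.5
```

>>> jog_arm(
  rows=[
    [0.3,-0.4,0,-0.05,-0.1,0],
    [0.8,-1.2,0,-0.15,-0.3,0],
    [1.3,-1.95,0,-0.25,-0.5,0],
    [1.8,-2.7,0,-0.33,-0.74,0],
    [2.3,-3.45,0,-0.42,-0.93,0],
    [2.8,-4.15,0,-0.5,-1.1,0],
    [3.3,-4.9,0,-0.58,-1.3,0],
    [3.8,-5.6,0,-0.66,-1.5,0],
    [4.3,-6.3,0,-0.75,-1.7,0],
    [4.7,-6.95,0,-0.83,-1.85,0],
    [5.03,-7.45,0,-0.83,-1.85,0],
    [5.03,-7.45,0,-0.83,-1.85,0],
  ],
)

```text
clock: 12.88
tcp_pos: [0.6321, 0.0077, 0.2371]
orientation: [0.102, 0.209, 0.972, -0.023]
wrist_force: [-0.2, 0.6, -1.4]
finger_gap: 0.0373
grip_force: 35.6
```

```bash
cat > st.py <<'E'
from h import *
from scipy.spatial.transform import Rotation as R
s=env.get_state();q=s['orientation'];M=R.from_quat(np.r_[q[1:],q[0]]).as_matrix()
n=np.array([-.1929,.0863,.9774]);pad=np.array([.6411,.0078,.1547])
z=-M[:,2];d=s['tcp_pos']-pad
print('tcp',s['tcp_pos'].round(4),'up axis',z.round(4),'err rotvec units',(np.degrees(np.cross(z,n))/6).round(3))
h=d@n;print('h along n',h.round(4),'lateral err units',((d-h*n)/.04).round(3),'F',s['wrist_force'].round(2),'Fn',(s['wrist_force']@n).round(2),'T',s['ft_torque'].round(2),s['grip_force'],s['finger_gap'],s['joint_pos'].round(2))
E
python3 st.py
```

```text
tcp [0.6321 0.0077 0.2371] up axis [-0.1886  0.0881  0.9781] err rotvec units [ 0.016 -0.041  0.007]
h along n 0.0823 lateral err units [ 0.171 -0.181  0.05 ] F [-0.17  0.63 -1.36] Fn -1.24 T [0.16 0.17 0.05] 35.642868876457214 0.03734887495554888 [-0.08  0.26 -0.03  1.08 -0.07  0.34]
```

>>> jog_arm(
  rows=[
    [-0.05,0.04,-0.3,0.01,-0.02,0],
    [-0.03,0.1,-0.6,0.02,-0.04,0],
    [0,0.1,-0.9,0.02,-0.04,0],
    [0,0.1,-0.9,0.02,-0.04,0],
    [0,0.1,-0.9,0.02,-0.04,0],
    [0,0.1,-0.9,0.02,-0.04,0],
  ],
)

```text
clock: 13.38
tcp_pos: [0.6309, 0.0159, 0.2039]
orientation: [0.105, 0.207, 0.973, -0.021]
wrist_force: [0.4, -0.1, -1.8]
finger_gap: 0.0372
grip_force: 35.7
```

```bash
python3 st.py; python3 - <<'E'
from h import *
snap('side','s2'); snap('wrist','w5'); snap('top','t2')
a=cv2.imread('pics/side0.png')
p=np.array([.6411,.0078,.1547]);L=[]
for f in('s2','t2'):
    u,v=proj(f,p)[0].astype(int);im=cv2.imread(f'pics/{f}.png');L.append(cv2.resize(im[v-50:v+50,u-50:u+50],(400,400),interpolation=2));print(u,v)
cv2.imwrite('pics/c4.png',np.hstack(L))
E
```

```text
tcp [0.6309 0.0159 0.2039] up axis [-0.1949  0.0839  0.9772] err rotvec units [-0.022  0.019 -0.006]
h along n 0.0508 lateral err units [-0.011  0.092 -0.01 ] F [ 0.37 -0.07 -1.83] Fn -1.87 T [ 0.05  0.26 -0.02] 35.658472180366516 0.037152050395754574 [-0.07  0.27 -0.1   0.99 -0.07  0.34]
294 188
309 162
```

View pics/c4.png

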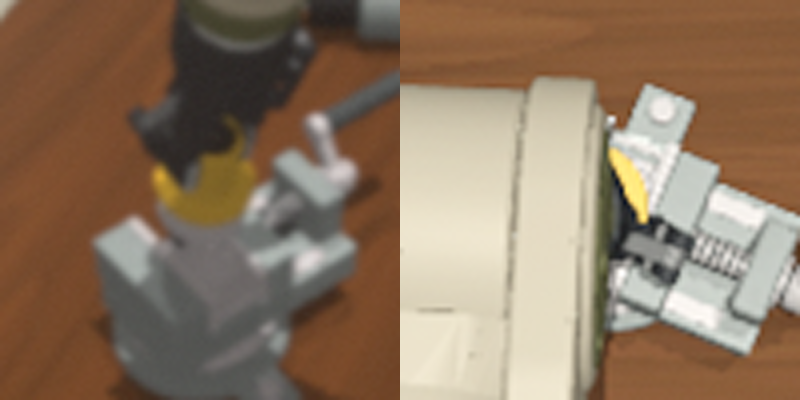

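The side view shows the brass base just above the pad and parallel to it; the top view is mostly hidden by the arm. I'll correct laterally and descend.

>>> jog_arm(
  rows=[
    [0,-0.08,0,0,0,0],
    [0.04,-0.1,-0.2,0,0,0],
    [0.08,-0.12,-0.4,0,0,0],
    [0.12,-0.14,-0.6,0,0,0],
    [0.12,-0.14,-0.6,0,0,0],
    [0.12,-0.14,-0.6,0,0,0],
    [0.12,-0.14,-0.6,0,0,0],
  ],
)

```text
clock: 14.12
tcp_pos: [0.6361, 0.0099, 0.1803]
orientation: [0.105, 0.207, 0.972, -0.021]
wrist_force: [0.8, 0.1, -1.8]
finger_gap: 0.0371
grip_force: 35.7
```

```bash
python3 st.py
```

```text
tcp [0.6361 0.0099 0.1803] up axis [-0.1958  0.0841  0.977 ] err rotvec units [-0.02   0.028 -0.006]
h along n 0.0262 lateral err units [ 0.002 -0.003  0.001] F [ 0.84  0.05 -1.82] Fn -1.93 T [0.12 0.21 0.01] 35.65944492816925 0.03710375933278659 [-0.08  0.29 -0.14  0.94 -0.07  0.33]
```

>>> jog_arm(
  rows=[
    [0.005,-0.002,-0.025,0,0,0],
    [0.01,-0.004,-0.05,0,0,0],
    [0.015,-0.007,-0.075,0,0,0],
    [0.02,-0.009,-0.1,0,0,0],
    [0.02,-0.009,-0.1,0,0,0],
    [0.02,-0.009,-0.1,0,0,0],
  ],
)

```text
clock: 14.62
tcp_pos: [0.637, 0.0096, 0.1766]
orientation: [0.105, 0.207, 0.972, -0.021]
wrist_force: [-0.6, -0.8, -2.3]
finger_gap: 0.0372
grip_force: 35.7
```

```bash
python3 st.py
```

```text
tcp [0.637  0.0096 0.1766] up axis [-0.1963  0.0841  0.9769] err rotvec units [-0.02   0.033 -0.007]
h along n 0.0224 lateral err units [ 0.005 -0.003  0.001] F [-0.57 -0.84 -2.3 ] Fn -2.21 T [ 0.16  0.25 -0.04] 35.65969526767731 0.037234744094703225 [-0.08  0.29 -0.14  0.93 -0.07  0.33]
```

Close to contact; continuing in 1 mm steps.

>>> jog_arm(
  rows=[
    [0.003,-0.001,-0.013,0,0,0],
    [0.005,-0.002,-0.025,0,0,0],
    [0.007,-0.003,-0.037,0,0,0],
    [0.01,-0.004,-0.05,0,0,0],
    [0.01,-0.004,-0.05,0,0,0],
    [0.01,-0.004,-0.05,0,0,0],
  ],
)

```text
clock: 15.12
tcp_pos: [0.6376, 0.0094, 0.1759]
orientation: [0.106, 0.207, 0.972, -0.021]
wrist_force: [-3.0, 0.4, 3.9]
finger_gap: 0.0372
grip_force: 36.7
```

```bash
python3 st.py
```

```text
tcp [0.6376 0.0094 0.1759] up axis [-0.1977  0.0844  0.9766] err rotvec units [-0.017  0.046 -0.008]
h along n 0.0216 lateral err units [ 0.016 -0.006  0.004] F [-2.98  0.39  3.92] Fn 4.44 T [ 0.07  0.83 -0.1 ] 36.66568458080292 0.03723133679642878 [-0.08  0.29 -0.14  0.93 -0.07  0.33]
```

>>> jog_arm(
  rows=[
    [0.002,-0.001,-0.01,0,0,0],
    [0.004,-0.002,-0.02,0,0.01,0],
    [0.004,-0.002,-0.03,0,0.02,0],
    [0.004,-0.002,-0.04,0,0.03,0],
    [0.004,-0.002,-0.05,0,0.04,0],
    [0.004,-0.002,-0.05,0,0.04,0],
    [0.004,-0.002,-0.05,0,0.04,0],
  ],
)

```text
clock: 15.7
tcp_pos: [0.6377, 0.0095, 0.1758]
orientation: [0.105, 0.207, 0.973, -0.021]
wrist_force: [-9.0, 2.0, 14.7]
finger_gap: 0.0375
grip_force: 37.4
```

```bash
python3 st.py
```

```text
tcp [0.6377 0.0095 0.1758] up axis [-0.1951  0.0847  0.9771] err rotvec units [-0.015  0.021 -0.005]
h along n 0.0214 lateral err units [ 0.019 -0.005  0.004] F [-8.98  1.99 14.69] Fn 16.26 T [ 0.02  1.52 -0.23] 37.40071892738342 0.03750963433213598 [-0.08  0.3  -0.14  0.93 -0.07  0.33]
```

Contact is firm at about 18 N, and the centre of pressure is well inside the rim, so the base is flush. I'll relieve the small sideways load and hold.

>>> jog_arm(
  rows=[
    [-0.01,0.004,0,0,0,0],
    [-0.02,0.008,0.004,0,0,0],
    [-0.025,0.01,0.006,0,0,0],
    [-0.025,0.01,0.006,0,0,0],
    [-0.025,0.01,0.006,0,0,0],
    [-0.025,0.01,0.006,0,0,0],
    [-0.025,0.01,0.006,0,0,0],
    [-0.025,0.01,0.006,0,0,0],
    [-0.025,0.01,0.006,0,0,0],
    [-0.025,0.01,0.006,0,0,0],
    [-0.025,0.01,0.006,0,0,0],
    [-0.025,0.01,0.006,0,0,0],
  ],
)

```text
clock: 16.7
tcp_pos: [0.6377, 0.0095, 0.1758]
orientation: [0.106, 0.207, 0.972, -0.021]
wrist_force: [-4.2, -0.7, 10.3]
finger_gap: 0.0372
grip_force: 37.0
```

```bash
python3 st.py; python3 - <<'E'
from h import *
snap('side','s3');snap('wrist','w6')
p=np.array([.6411,.0078,.1547]);u,v=proj('s3',p)[0].astype(int)
a=cv2.imread('pics/s3.png')[v-40:v+35,u-38:u+37]
w=cv2.imread('pics/w6.png');u,v=fproj('w6',p)[0].astype(int);print(u,v)
v=min(v,325);b=w[v-75:v+75,u-75:u+75]
cv2.imwrite('pics/c5.png',np.hstack([cv2.resize(i,(400,400),interpolation=2) for i in(a,b)]))
E
```

```text
tcp [0.6377 0.0095 0.1758] up axis [-0.1964  0.0852  0.9768] err rotvec units [-0.009  0.033 -0.005]
h along n 0.0214 lateral err units [ 0.017 -0.005  0.004] F [-4.16 -0.71 10.3 ] Fn 10.81 T [-0.12  0.9  -0.08] 36.98393762111664 0.03718729912590029 [-0.08  0.3  -0.14  0.93 -0.07  0.33]
326 243
```

View pics/c5.png

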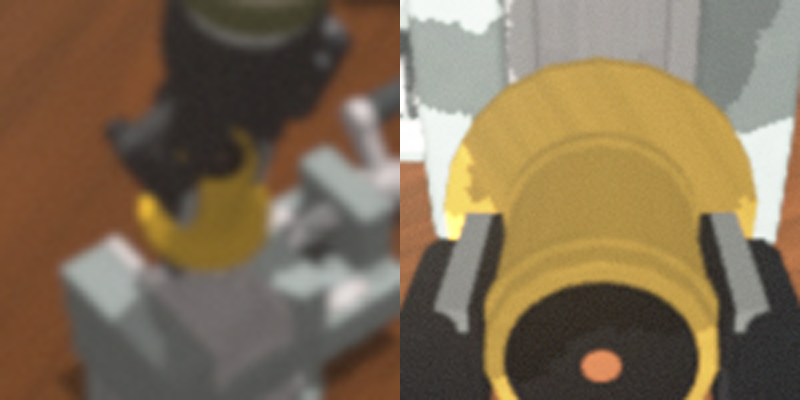

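The base covers the pad with no visible gap (wrist crop: base rim at (600,60), barrel gripped on both sides). The push is steady at about 12 N and centring is within about 1.5 mm, so I'm handing in.

```bash
python3 -c "
from workcell import env
print(env.hand_in())"
```

```text
the job is handed in; nothing more can be done
None
```

I handed the job in at about 17 s of the 58 s allowed, with no verdict returned. The crank is turned up tight on the bracket, and the lampholder is still gripped and held on the pad with about 12 N, centred to about 1.5 mm by estimate, with no gap seen in the pictures.

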